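# Set bread stamps the right way round in their tray

### The arm

A 6-joint arm with a two-finger parallel gripper is mounted at the origin on the work surface. World frame = base frame: x ahead of the robot, y to its left, z up, the work surface at z = 0. Lengths are in m, angles in rad, forces in N, time in s.
With the tool pointing down it reaches from about 0.325 to 1 m from the base axis. Payload 5.1 kg.
Tool frame: the origin (TCP) lies where the fingers leave the gripper's body, on its centre line; the fingertips stand 73 mm ahead of it and the grasp point (between the pads) lies 54 mm ahead of it; z points along the fingers, y is the line along which they close (so a half turn about z gives the same grasp; the last joint's range is limited). The gripper opens to 85 mm and grips with 20 to 120 N. Pads are 22 mm wide; open, the fingers measure 114 mm over their backs; the gripper's body (76 mm by 85 mm) begins 54 mm behind the grasp point. The pads swing forward as they close: fully open they stand 13 mm farther back than shut.
Start: joints at [-0.083, 0.124, 1.65, -0, 1.367, -0.083], TCP at [0.65, -0, 0.304] pointing down, gripper open.
Joint ranges: [-2.61, 2.61], [-1.02, 2.33], [0.03, 2.71], [-1.35, 4.49], [0.32, 2.68], [-2.91, 2.91]. Speed limits (rad/s): [2.57, 2.57, 3.14, 3.14, 3.14, 3.14].

### API

Orientations are given as a unit quaternion [x, y, z, w].
In Python, from cell import monitor, capture, ctrl, models gives the robot as it stands. The module is installed in compiled form; this text tells all that it offers.
- The arm moves only by the tool jog_arm, never from a script. Its argument "steps" is a list of rows, each an object with "xyz": the shift along the tool's x, y, z in m, a list of three; "dr": the turn, a rotation vector about the tool's x, y, z in rad, a list of three; "grip": the opening in per cent of the stroke, from 0 (shut) to 100 (fully open). In form: [{"xyz": [tx, ty, tz], "dr": [rx, ry, rz], "grip": grip}, ...]. A call has 1 to 5 rows; each row shifts and turns the commanded pose from where the row before left it, along the tool's axes as they then stand; what a row does not reach is not made up. A row lasts 1/12 s, in which the tool goes at most 41.7 mm and 7.16 degrees, less where a joint would pass 70% of its speed; a pose out of reach is approached as far as the arm can. A call is refused whole if a number of a shift passes 0.0417 or a number of a turn 0.125, either way. A call with a gripper value outside its range is refused whole. The fingers move at their own pace and stop on an object; "grip_force" is the grip in N (left out, the last holds). Time passes only in rows, so rows that do not move let the fingers close. It gives the time, the measured TCP pose, the force and the opening at its end, in the units of the state.
- monitor.observe(): the state, without advancing time (a new reading comes with each control period).
- capture(name): name is "scene" or "side" or "wrist"; returns a dict with "image" (480x640x3 uint8, blue, green, red), "camera_matrix" (3x3 intrinsics, pixels), "xyz" and "attitude" of the camera in the world; the wrist camera has in their place "tool_from_camera" (4x4, takes a point from camera to tool coordinates, whose origin is the TCP and whose axes are the flange's). Camera axes: x right, y up, looking along -z (the intrinsics and any distortion apply to the point x, -y, -z); pixel columns grow to the right and rows downward; lengths in m; the calibration is good to about 2 mm. A picture is of the moment at which its call begins: read the wrist's pose just before it. There is no depth.
- ctrl.job_done(): hands the job in, once; it reports no verdict.
Trained networks look in the newest picture that a camera, given by its name, has taken for a name from the list of things; names that differ only in an ending like _2 or _b are one class to them, and where a whole thing is asked for, a point or a joint stands for the part that bears it (a point fixed in the world has none). Each returns a list of dicts, best first, with "score" (0 to 1); they miss things now and then, are a little off and sometimes report something else, mostly with a low value. They report only what shows in the picture. A call takes as long as a camera call. They do not tell look-alikes from the thing itself.
- models.spot_in(camera, label): "at" ([column, row] as shares, 0 to 1, of the picture: columns of its width, rows of its height, amid what is visible of it).
- models.tip_of(camera, label): "at" ([column, row] as shares, 0 to 1, of the picture: columns of its width, rows of its height: a listed point, or the origin of a listed thing).
The state is a dict: "time": time; "joint_positions": joint angles; "qd": joint speeds; "joint_efforts": joint torques, N m; "tool_pos": TCP position; "tcp_rot": TCP orientation; "wrist_force": force on the tool from outside, world axes, zero at the start; "ft_torque": the same for the moment, N m; "width": opening from 0.0 (shut) to 1.0 (fully open).
Only numpy, scipy, OpenCV 4.12 (cv2) and the standard library are available. Lean on these libraries where they do the work, as an engineer would, in place of code of your own. Each camera call takes 0.05 s, during which the arm holds its last target. There are 200 camera calls.

### The job

Put the two loose bread stamps, the standing one and the one lying on its side, into the two empty bays of the tray, one in each, like the stamp that is already in the middle bay: flat on the patterned face with the grip up, square to the tray, and the tab towards the tray's low front side. Set them down rather than drop them, and leave the stamp in the middle and everything else on the table as it is.

Things in the scene. Friction and masses are not known exactly. Their poses are not given: they have to be found in the camera images.
- stamp_standing: Wooden bread stamp, 0.09 to 0.16 kg, 72 mm high: base 44 x 50 x 14 mm (x -28 to 16, y +-25) with a tab on +x, flat grip above. Origin: centre of the underside (patterned face) counting the tab; z points up the grip. It starts upright on the table, turned any way.
- stamp_standing_tab (a point): End of this stamp's tab, at 28, 0, 10 mm in its frame. The tab is 22 mm wide and 8 mm thick (z 6 to 14) and sticks 12 mm out of the base on +x.
- stamp_standing_grip (a point): Middle of this stamp's grip, at -6, 0, 52 mm in its frame: a flat wooden plate 16 mm thick (y +-8), 44 mm wide (x -28 to 16), from z = 14 to 72. Its x = -28 side is flush with the base.
- stamp_lying: Stamp of the same shape, mass and frame. It starts lying on the table on its x = -28 side: x (tab) points up, z (grip) is level and points to the robot's left (world +y), within 0.7 rad; the flat sides of the grip stand vertical; the origin is 28 mm above the table.
- stamp_lying_tab (a point): End of this stamp's tab, at 28, 0, 10 mm in its frame. The tab is 22 mm wide and 8 mm thick (z 6 to 14) and sticks 12 mm out of the base on +x.
- stamp_lying_grip (a point): Middle of this stamp's grip, at -6, 0, 52 mm in its frame: a flat wooden plate 16 mm thick (y +-8), 44 mm wide (x -28 to 16), from z = 14 to 72. Its x = -28 side is flush with the base.
- stamp_example: Third stamp, same shape and frame, already standing rightly in the middle bay of the tray, loose.
- tray: Fixed aluminium tray 84 x 252 mm; origin under its centre, z up, y along its long side. Floor 3 mm thick. Front (-x), end and dividing walls reach 13 mm above the table, the back (+x) wall 25 mm. Three bays in a row along y, 82.5 mm apart, each 76 (x) by about 79 (y) mm inside. Tabs belong at the front (-x).
- bay_left (a point): Centre of the floor of the bay at the tray's +y end (3 mm above the table), empty; axes as the tray's.
- bay_right (a point): Centre of the floor of the bay at the tray's -y end, empty; axes as the tray's.
- cutter: Bystander: steel ring cutter, 64 mm across, 35 mm high; origin under its centre. Right of the tray (y below 0), between 0.42 and 0.62 m ahead of the robot, the table is clear but for the two loose stamps.
- bowl: Bystander: steel bowl, 124 mm across, 50 mm high; origin under its centre.
- jar: Bystander: closed glass jar, 66 mm across, 90 mm high; origin under its centre.
- brush: Bystander: pastry brush lying on the table along its x axis, handle to -x.
- spatula: Bystander: spatula lying on the table along its x axis, handle to -x.
- cup: Bystander: white mug, 72 mm across, 70 mm high, handle at its +y; origin under its centre.
Not all that is in view belongs to the job. Leave any green look-alike of the stamp_standing alone.

How it is judged:
By the outcome, as a careful person would: the job done as asked, in the order asked, and still so for the second after the job is handed in, with the robot touching nothing.
It also fails if it takes over 72 s, if anything falls off the work surface, if the arm or the gripper's body presses on something with over 40 N, if the wrist force passes 120 N, or if a joint passes its speed limit or range.

## Working session

There is one attempt and no reset: what is moved stays moved. The work goes in short steps, Python scripts to look and compute and a tool call to move; the robot and the scene stay as the last step left them, time stands still between calls to the robot, and variables do not carry over. Pictures are saved under pics/ and viewed, on a budget of 14 in all, crops included, one or two more only if the job needs it, and the job is handed in when it is done.

Besides the shell and the picture viewer there is one more tool, called as name([rows], argument=value, ...), one row to a line, values as JSON. jog_arm: Moves the arm, as the interface text tells. Its arguments: {"type":"object","properties":{"steps":{"type":"array"},"grip_force":{"type":"number"}},"required":["steps"]}

```bash
mkdir -p pics
cat > h.py <<'E'
import numpy as np, cv2
from cell import monitor, capture, ctrl, models
from scipy.spatial.transform import Rotation as R
def rot(a):
    a=np.array(a,float)
    return a if a.shape==(3,3) else R.from_quat(a).as_matrix()
def cam(name):
    s=monitor.observe(); c=capture(name)
    if 'tool_from_camera' in c:
        T=np.eye(4);T[:3,:3]=rot(s['tcp_rot']);T[:3,3]=s['tool_pos'];M=T@np.array(c['tool_from_camera'])
        c['R'],c['t']=M[:3,:3],M[:3,3]
    else: c['R'],c['t']=rot(c['attitude']),np.array(c['xyz'])
    c['K']=np.array(c['camera_matrix']); return c
def ray(c,px):
    D=c.get('distortion')
    u=np.linalg.inv(c['K'])@[px[0],px[1],1]
    d=c['R']@[u[0],-u[1],-1]; return c['t'],d
def onz(c,px,z):
    o,d=ray(c,px); return o+d*(z-o[2])/d[2]
def proj(c,P):
    q=c['R'].T@(np.array(P)-c['t']); u=c['K']@[q[0],-q[1],-q[2]]; return u[:2]/u[2]
E
cat > a.py <<'E'
from h import *
Z=dict(stamp_standing_tab=.01,stamp_standing_grip=.052,stamp_standing=0,stamp_lying_tab=.056,stamp_lying_grip=.022,stamp_lying=.028,stamp_example=.003,tray=0,bay_left=.003,bay_right=.003)
print(monitor.observe())
for n in ['scene','side','wrist']:
    c=cam(n); cv2.imwrite(f'pics/{n}0.png',c['image']); print(n,[k for k in c],c['K'].round(1).tolist(),c['t'].round(3))
    for l,z in Z.items():
        for f in (models.tip_of,):
            for r in f(n,l)[:3]:
                p=np.array(r['at'])*[640,480]; print(l,round(r['score'],2),p.round(),onz(c,p,z).round(3))
E
python3 a.py
```

```text
{'time': 0.0, 'joint_positions': array([-8.25923868e-02,  1.24503920e-01,  1.65170669e+00,  1.79057598e-05,
        1.36748075e+00, -8.25929636e-02]), 'qd': array([ 0.00036385,  0.00030943,  0.00018921,  0.0006587 , -0.00120433,
        0.00011855]), 'joint_efforts': array([ 3.96925461e-04, -4.23608243e+01, -3.65454090e+01,  2.94756808e-05,
        6.89593100e-03,  2.82237529e-06]), 'tool_pos': array([6.49532061e-01, 1.81877147e-05, 3.02634297e-01]), 'tcp_rot': array([ 7.07107473e-01,  7.07105311e-01, -6.71571586e-04, -8.06356118e-04]), 'wrist_force': array([-0.23811543,  0.17506768,  0.17009926]), 'ft_torque': array([ 0.03567842,  0.00991167, -0.0256985 ]), 'width': 0.9996874786580024}
scene ['image', 'camera_matrix', 'xyz', 'attitude', 'R', 't', 'K'] [[617.4, 0.0, 318.0], [0.0, 617.4, 232.5], [0.0, 0.0, 1.0]] [ 1.321 -0.448  1.034]
stamp_standing_tab 0.96 [257. 275.] [ 0.514 -0.14   0.01 ]
stamp_standing_tab 0.93 [271. 240.] [ 0.44  -0.067  0.01 ]
stamp_standing_tab 0.88 [225. 242.] [ 0.388 -0.157  0.01 ]
stamp_standing_grip 0.83 [231. 223.] [ 0.383 -0.132  0.052]
stamp_standing_gr
[... 1814 characters left out ...]
 0.003]
bay_right 0.66 [374. 227.] [0.73  0.094 0.003]
bay_right 0.6 [384. 249.] [ 0.688 -0.015  0.003]
wrist ['image', 'camera_matrix', 'tool_from_camera', 'R', 't', 'K'] [[371.9, 0.0, 323.5], [0.0, 371.9, 233.8], [0.0, 0.0, 1.0]] [0.65  0.076 0.374]
stamp_standing_tab 0.94 [ 92. 342.] [ 0.389 -0.164  0.01 ]
stamp_standing_tab 0.61 [127. 258.] [ 0.445 -0.063  0.01 ]
stamp_standing_grip 0.94 [127. 253.] [ 0.469 -0.043  0.052]
stamp_standing_grip 0.8 [ 50. 337.] [ 0.379 -0.131  0.052]
stamp_standing 0.83 [150. 241.] [ 0.466 -0.048  0.   ]
stamp_standing 0.69 [404. 379.] [ 0.746 -0.222  0.   ]
stamp_standing 0.59 [ 89. 316.] [ 0.385 -0.137  0.   ]
bay_right 0.97 [139.  90.] [0.478 0.101 0.003]
```

View pics/scene0.png

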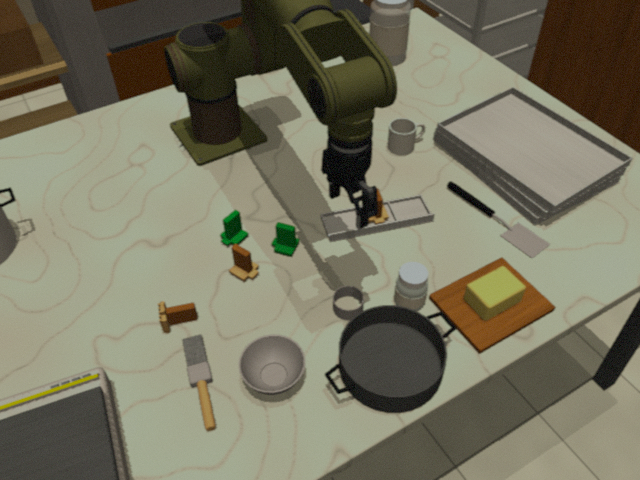

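```bash
python3 -c "
import cv2
a=cv2.imread('pics/scene0.png')[190:350,130:330];b=cv2.imread('pics/wrist0.png')
cv2.imwrite('pics/crop1.png',cv2.resize(a,(800,600),interpolation=cv2.INTER_CUBIC) if 0 else cv2.resize(a,None,fx=3.75,fy=3.75,interpolation=cv2.INTER_CUBIC))"
```

```text
(no output)
```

View pics/crop1.png

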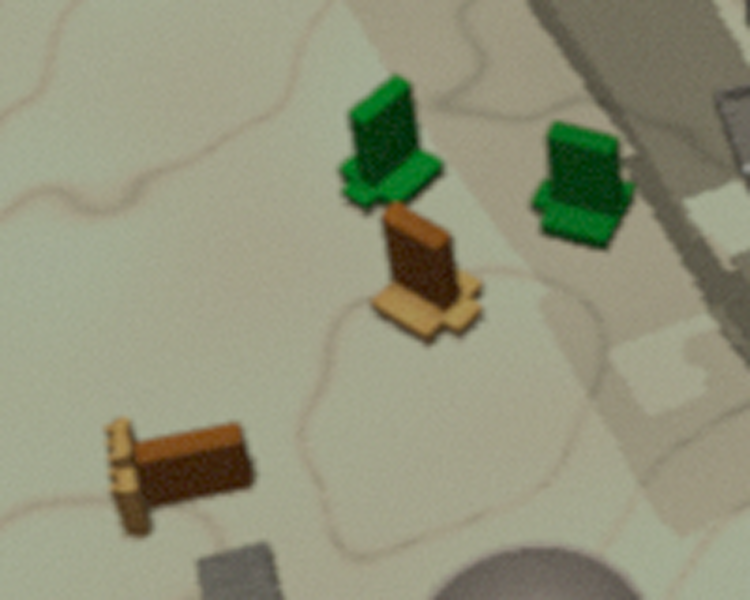

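View pics/wrist0.png

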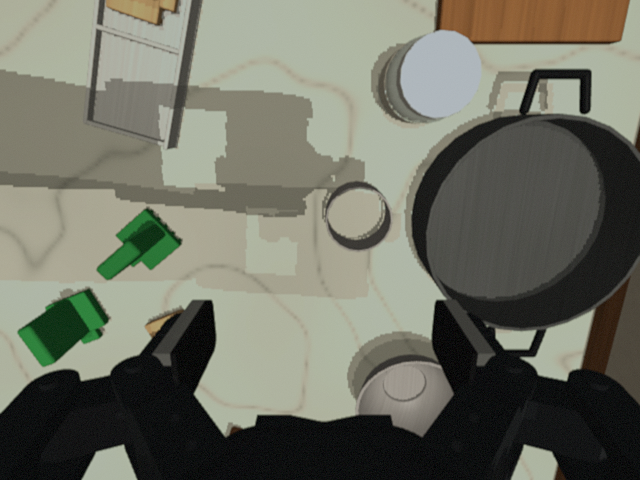

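The scene shows two green look-alikes at (234,228) and (286,238), and brown stamps at (243,263) standing and (178,315) lying. The green ones don't fit the "wooden" description, so the brown upright one is stamp_standing; the crop confirms its tab points lower right. I'll move the wrist camera over it.

jog_arm([
  {"xyz": [-0.031,-0.024,0],"dr": [0,0,0],"grip": 100},
  {"xyz": [-0.031,-0.024,0],"dr": [0,0,0],"grip": 100},
  {"xyz": [-0.031,-0.024,0],"dr": [0,0,0],"grip": 100},
  {"xyz": [-0.031,-0.024,0],"dr": [0,0,0],"grip": 100},
  {"xyz": [-0.031,-0.024,0],"dr": [0,0,0],"grip": 100},
])

```text
time: 2.07
tool_pos: [0.5287, -0.156, 0.304]
tcp_rot: [0.707, 0.707, 0.0, 0.0]
wrist_force: [0.3, 0.6, -0.1]
width: 1.0
```

jog_arm([
  {"xyz": [-0.031,-0.024,0],"dr": [0,0,0],"grip": 100},
  {"xyz": [-0.031,-0.024,0],"dr": [0,0,0],"grip": 100},
  {"xyz": [0,0,0],"dr": [0,0,0],"grip": 100},
  {"xyz": [0,0,0],"dr": [0,0,0],"grip": 100},
])

```text
time: 2.4
tool_pos: [0.481, -0.2185, 0.3042]
tcp_rot: [0.708, 0.706, 0.0, 0.0]
wrist_force: [0.2, 0.2, 0.1]
width: 1.0
```

```bash
cat > b.py <<'E'
import sys
from h import *
tag=sys.argv[1]; Z=dict(stamp_standing_tab=.01,stamp_standing_grip=.052,stamp_standing=0,stamp_lying_tab=.056,stamp_lying_grip=.022,stamp_lying=.028,stamp_example=.003,tray=0,bay_left=.003,bay_right=.003)
c=cam('wrist'); cv2.imwrite(f'pics/w{tag}.png',c['image']); np.save(f'pics/w{tag}.npy',dict(R=c['R'],t=c['t'],K=c['K']),allow_pickle=True)
s=monitor.observe();print(s['time'],s['tool_pos'],s['tcp_rot'],s['joint_positions'].round(3))
for l in sys.argv[2:]:
    for r in models.tip_of('wrist',l)[:3]:
        p=np.array(r['at'])*[640,480]; print(l,round(r['score'],2),p.round(),onz(c,p,Z[l]).round(4))
E
python3 b.py 1 stamp_standing_tab stamp_standing_grip stamp_standing bay_right stamp_lying_tab stamp_lying_grip
```

```text
2.45 [ 0.48166529 -0.2175843   0.30417846] [7.07770744e-01 7.06442107e-01 2.77513479e-04 2.15863955e-04] [-0.526 -0.148  1.919  0.     1.37  -0.524]
stamp_standing_tab 0.96 [359. 120.] [ 0.5152 -0.1435  0.01  ]
stamp_standing_tab 0.77 [279.  26.] [ 0.4433 -0.0648  0.01  ]
stamp_standing_tab 0.67 [228. 140.] [ 0.3909 -0.1618  0.01  ]
stamp_standing_grip 0.87 [320. 134.] [ 0.4789 -0.1551  0.052 ]
stamp_standing_grip 0.85 [199. 102.] [ 0.3799 -0.1291  0.052 ]
stamp_standing 0.97 [324. 132.] [ 0.4823 -0.1549  0.    ]
stamp_standing 0.89 [220. 110.] [ 0.3825 -0.1346  0.    ]
stamp_standing 0.64 [306.   7.] [ 0.4665 -0.0481  0.    ]
stamp_lying_tab 0.71 [367. 337.] [ 0.5232 -0.3474  0.056 ]
stamp_lying_tab 0.18 [577. 200.] [ 0.7024 -0.2108  0.056 ]
stamp_lying_grip 0.74 [380. 286.] [ 0.5399 -0.3081  0.022 ]
stamp_lying_grip 0.72 [368. 340.] [ 0.5292 -0.3725  0.022 ]
```

View pics/w1.png

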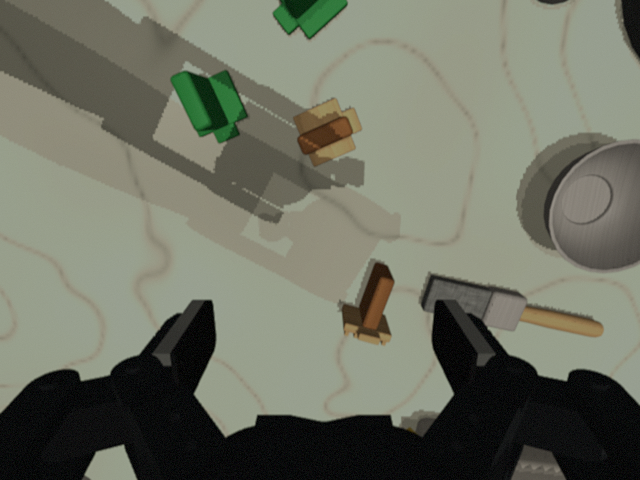

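Picture w1: the standing stamp is at (328,132) with its tab at (359,120). The lying one is at (372,305), grip end up at (380,268) and base at (365,330). The brush is close, from about (425,290). I'll fit the known shape to the wood-coloured masks.

```bash
cat > fit.py <<'E'
from h import *
from scipy.optimize import minimize
def box(x,y,z): return np.array([[a,b,c] for a in x for b in y for c in z],float)
PARTS=[box((-.028,.016),(-.025,.025),(0,.014)),box((.016,.028),(-.011,.011),(.006,.014)),box((-.028,.016),(-.008,.008),(.014,.072))]
SH=4
def render(c,P,shape):
    m=np.zeros(shape,np.uint8)
    for b in P:
        q=np.array([proj(c,p) for p in b])
        cv2.fillConvexPoly(m,np.round(cv2.convexHull(q.astype(np.float32))*16).astype(np.int32),255,cv2.LINE_AA,4)
    return m
def wood(img):
    h=cv2.cvtColor(cv2.GaussianBlur(img,(3,3),0),cv2.COLOR_BGR2HSV); return ((h[...,0]<24)&(h[...,1]>95)&(h[...,2]>40)).astype(np.uint8)*255
def pose(p,kind):
    x,y,a=p
    if kind=='up': return R.from_euler('z',a).as_matrix(),np.array([x,y,0])
    Zd=np.array([-np.sin(a),np.cos(a),0]);X=np.array([0,0,1.]);return np.c_[X,np.cross(Zd,X),Zd],np.array([x,y,.028])
def fit(c,img,p0,kind,z0=0,win=60):
    m=wood(img); Rm,t=pose(p0,kind); u=proj(c,t+Rm@[0,0,.03]).astype(int)
    w=np.zeros_like(m); w[max(0,u[1]-win):u[1]+win,max(0,u[0]-win):u[0]+win]=1; m=m*w
    def cost(p):
        Rm,t=pose(p,kind); t=t+[0,0,z0]
        r=render(c,[b@Rm.T+t for b in PARTS],m.shape); return np.abs(r.astype(float)-m).sum()/m.sum()
    best=None
    for d in (-.25,0,.25):
        q=np.array(p0)+[0,0,d]
        for _ in range(2):
            s=minimize(cost,q,method='Nelder-Mead',options=dict(initial_simplex=[q,q+[.008,0,0],q+[0,.008,0],q+[0,0,.15]],xatol=1e-5,fatol=1e-5));q=s.x
        if best is None or s.fun<best.fun: best=s
    return best.x.round(4),round(best.fun,3)
E
python3 - <<'E'
from fit import *
c=np.load('pics/w1.npy',allow_pickle=True).item(); i=cv2.imread('pics/w1.png')
print(fit(c,i,[.485,-.154,.4],'up'),fit(c,i,[.527,-.355,-.2],'ly'))
E
```

```text
(array([ 0.4882, -0.1534,  0.3899]), np.float64(0.171)) (array([ 0.5254, -0.3602, -0.2109]), np.float64(0.33))
```

jog_arm([
  {"xyz": [0.031,0.0005,0],"dr": [0,0,0],"grip": 60},
  {"xyz": [0.031,0.0005,0],"dr": [0,0,0],"grip": 60},
  {"xyz": [0,0,0.01],"dr": [0,0,0.118],"grip": 60},
  {"xyz": [0,0,0.012],"dr": [0,0,0.118],"grip": 60},
  {"xyz": [0,0,0.012],"dr": [0,0,0.118],"grip": 60},
])

```text
time: 3.17
tool_pos: [0.4836, -0.1538, 0.27]
tcp_rot: [0.821, 0.57, 0.0, 0.001]
wrist_force: [-0.4, 0.3, -0.1]
width: 0.594
```

jog_arm([
  {"xyz": [0,0,0.012],"dr": [0,0,0.118],"grip": 60},
  {"xyz": [0,0,0.012],"dr": [0,0,0.118],"grip": 60},
  {"xyz": [0,0,0.012],"dr": [0,0,0.118],"grip": 60},
  {"xyz": [0,0,0.012],"dr": [0,0,0.118],"grip": 60},
  {"xyz": [0,0,0.012],"dr": [0,0,0.118],"grip": 60},
])

```text
time: 3.58
tool_pos: [0.4834, -0.1543, 0.2094]
tcp_rot: [0.952, 0.306, 0.0, 0.0]
wrist_force: [-0.3, 0.5, -0.0]
width: 0.599
```

jog_arm([
  {"xyz": [0,0,0.012],"dr": [0,0,0.118],"grip": 60},
  {"xyz": [0,0,0],"dr": [0,0,0.118],"grip": 60},
  {"xyz": [0,0,0],"dr": [0,0,0],"grip": 60},
  {"xyz": [0,0,0],"dr": [0,0,0],"grip": 60},
])

```text
time: 3.92
tool_pos: [0.4833, -0.1546, 0.1979]
tcp_rot: [0.981, 0.196, -0.0, -0.0]
wrist_force: [-0.5, 0.4, 0.0]
width: 0.601
```

Run:
```python
from fit import *
c=cam('wrist');s=monitor.observe();cv2.imwrite('pics/w2.png',c['image'])
Rt=rot(s['tcp_rot']);print(s['time'],s['tool_pos'],np.arctan2(Rt[1,1],Rt[0,1]),s['joint_positions'].round(2),s['width'])
print(proj(c,[.4827,-.1557,.072]),proj(c,s['tool_pos']+Rt@[0,0,.054]))
print(fit(c,c['image'],[.488,-.1534,.39],'up',win=150))
```

```text
3.9667 [ 0.48347274 -0.15472898  0.19831774] -1.1763700381066684 [-0.42 -0.1   2.06  0.    1.18  0.76] 0.5973753911519584
[325.58529539 261.14379242] [325.17195544 328.34750242]
(array([ 0.4868, -0.1531,  0.4133]), np.float64(0.132))
```

jog_arm([
  {"xyz": [-0.002,0,0.03],"dr": [0,0,0],"grip": 60},
  {"xyz": [0,0,0.03],"dr": [0,0,0],"grip": 60},
  {"xyz": [0,0,0.021],"dr": [0,0,0],"grip": 60},
  {"xyz": [0,0,0.01],"dr": [0,0,0],"grip": 60},
  {"xyz": [0,0,0],"dr": [0,0,0],"grip": 60},
])

```text
time: 4.38
tool_pos: [0.4799, -0.1551, 0.1047]
tcp_rot: [0.981, 0.195, -0.002, -0.001]
wrist_force: [-0.3, -0.6, -0.1]
width: 0.603
```

jog_arm([
  {"xyz": [0,0,0],"dr": [0,0,0],"grip": 0},
  {"xyz": [0,0,0],"dr": [0,0,0],"grip": 0},
  {"xyz": [0,0,0],"dr": [0,0,0],"grip": 0},
  {"xyz": [0,0,0],"dr": [0,0,0],"grip": 0},
  {"xyz": [0,0,0],"dr": [0,0,0],"grip": 0},
], grip_force=45)

```text
time: 4.8
tool_pos: [0.4824, -0.1563, 0.109]
tcp_rot: [0.981, 0.194, 0.002, 0.001]
wrist_force: [0.5, 1.7, 6.4]
width: 0.18
```

jog_arm([
  {"xyz": [0,0,0],"dr": [0,0,0],"grip": 0},
  {"xyz": [0,0,-0.01],"dr": [0,0,0],"grip": 0},
  {"xyz": [0,0,-0.03],"dr": [0,0,0],"grip": 0},
  {"xyz": [0,0,-0.04],"dr": [0,0,0],"grip": 0},
  {"xyz": [0,0,-0.04],"dr": [0,0,0],"grip": 0},
])

```text
time: 5.22
tool_pos: [0.4798, -0.1553, 0.2271]
tcp_rot: [0.981, 0.194, -0.002, -0.001]
wrist_force: [0.7, -0.5, -1.0]
width: 0.183
```

jog_arm([
  {"xyz": [0,0,-0.01],"dr": [0,0,-0.12],"grip": 0},
  {"xyz": [0,0,-0.01],"dr": [0,0,-0.12],"grip": 0},
  {"xyz": [0,0,-0.01],"dr": [0,0,-0.12],"grip": 0},
  {"xyz": [0,0,-0.01],"dr": [0,0,-0.12],"grip": 0},
  {"xyz": [0,0,0],"dr": [0,0,-0.12],"grip": 0},
])

```text
time: 5.63
tool_pos: [0.4816, -0.1561, 0.2698]
tcp_rot: [0.878, 0.478, 0.001, 0.002]
wrist_force: [0.3, -0.2, -1.7]
width: 0.179
```

jog_arm([
  {"xyz": [0,0,0],"dr": [0,0,-0.12],"grip": 0},
  {"xyz": [0,0,0],"dr": [0,0,-0.12],"grip": 0},
  {"xyz": [0,0,0],"dr": [0,0,-0.12],"grip": 0},
  {"xyz": [0,0,0],"dr": [0,0,-0.12],"grip": 0},
  {"xyz": [0,0,0],"dr": [0,0,-0.12],"grip": 0},
])

```text
time: 6.05
tool_pos: [0.4807, -0.1556, 0.267]
tcp_rot: [0.698, 0.716, -0.0, -0.0]
wrist_force: [0.8, -0.2, -1.9]
width: 0.179
```

jog_arm([
  {"xyz": [0,0,0],"dr": [0,0,-0.12],"grip": 0},
  {"xyz": [0,0,0],"dr": [0,0,-0.12],"grip": 0},
  {"xyz": [0,0,0],"dr": [0,0,-0.12],"grip": 0},
  {"xyz": [0,0,0],"dr": [0,0,-0.12],"grip": 0},
  {"xyz": [0,0,0],"dr": [0,0,-0.12],"grip": 0},
])

```text
time: 6.47
tool_pos: [0.4807, -0.1556, 0.267]
tcp_rot: [0.455, 0.89, -0.0, -0.0]
wrist_force: [0.6, -1.0, -1.4]
width: 0.178
```

jog_arm([
  {"xyz": [0,0,0],"dr": [0,0,-0.12],"grip": 0},
  {"xyz": [0,0,0],"dr": [0,0,-0.12],"grip": 0},
  {"xyz": [0,0,0],"dr": [0,0,-0.12],"grip": 0},
  {"xyz": [0,0,0],"dr": [0,0,-0.12],"grip": 0},
  {"xyz": [0,0,0],"dr": [0,0,-0.12],"grip": 0},
])

```text
time: 6.88
tool_pos: [0.4807, -0.1556, 0.267]
tcp_rot: [0.172, 0.985, 0.0, -0.0]
wrist_force: [0.6, -0.4, -1.6]
width: 0.178
```

jog_arm([
  {"xyz": [0,0,0],"dr": [0,0,-0.12],"grip": 0},
  {"xyz": [0,0.041,0],"dr": [0,0,0],"grip": 0},
  {"xyz": [0,0.041,0],"dr": [0,0,0],"grip": 0},
  {"xyz": [0,0.041,0],"dr": [0,0,0],"grip": 0},
  {"xyz": [0,0.041,0],"dr": [0,0,0],"grip": 0},
])

```text
time: 7.3
tool_pos: [0.5183, 0.0053, 0.2672]
tcp_rot: [0.116, 0.993, -0.0, -0.0]
wrist_force: [0.4, -0.4, -1.2]
width: 0.18
```

jog_arm([
  {"xyz": [0,0.041,0],"dr": [0,0,0],"grip": 0},
  {"xyz": [0,0.041,0],"dr": [0,0,0],"grip": 0},
  {"xyz": [0,0.041,0],"dr": [0,0,0],"grip": 0},
  {"xyz": [0,0,0],"dr": [0,0,0],"grip": 0},
  {"xyz": [0,0,0],"dr": [0,0,0],"grip": 0},
])

```text
time: 7.72
tool_pos: [0.5464, 0.1255, 0.2669]
tcp_rot: [0.113, 0.994, -0.0, -0.0]
wrist_force: [0.2, -0.5, -1.3]
width: 0.183
```

```bash
python3 b.py 3 bay_left bay_right tray stamp_example
python3 - <<'E'
from h import *
s=monitor.observe();Rt=rot(s['tcp_rot']);print(np.arctan2(Rt[1,1],Rt[0,1]),s['width'])
E
```

```text
7.7667 [0.5463394  0.1241838  0.26673792] [ 1.14195033e-01  9.93458153e-01 -4.00045570e-04 -4.82349995e-04] [ 1.280e-01 -4.700e-02  1.890e+00 -1.000e-03  1.300e+00 -1.214e+00]
bay_left 0.77 [466. 147.] [0.5242 0.2596 0.003 ]
bay_right 0.76 [278. 138.] [0.4795 0.1006 0.003 ]
stamp_example 0.73 [375. 137.] [0.4973 0.1832 0.003 ]
1.3381032134468498 0.1857894396974017
```

View pics/w3.png

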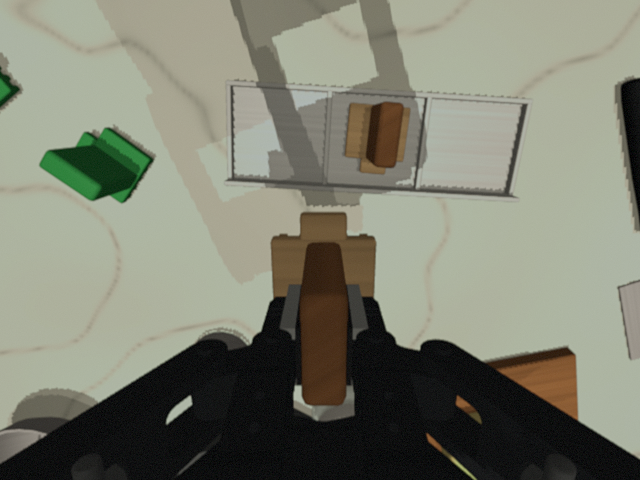

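Picture w3: the tray spans (228,85)–(530,195). The example sits at (375,135) and its tab seems to point down in the image at (372,168), away from the robot, while the held stamp's tab points up. I'll enlarge to settle which side is the front.

Run:
```python
from fit import *
c=np.load('pics/w3.npy',allow_pickle=True).item(); i=cv2.imread('pics/w3.png')
print('nadir',proj(c,[*c['t'][:2],0]),c['t'])
for a in (-.25,2.89): print(fit(c,i,[.497,.183,a],'up',z0=.003,win=55), fit(c,i,[.497,.183,a+3.14159],'up',z0=.003,win=55))
cv2.imwrite('pics/crop3.png',cv2.resize(i[70:205,210:540],None,fx=2.4,fy=2.4,interpolation=cv2.INTER_CUBIC))
```

```text
nadir [323.94175366 119.49155066] [0.47341699 0.14308463 0.33707736]
(array([ 0.4997,  0.1813, -0.2741]), np.float64(0.132)) (array([0.4925, 0.1842, 2.5966]), np.float64(0.211))
(array([0.4919, 0.1846, 2.6358]), np.float64(0.211)) (array([0.4996, 0.1811, 6.0008]), np.float64(0.132))
```

View pics/crop3.png

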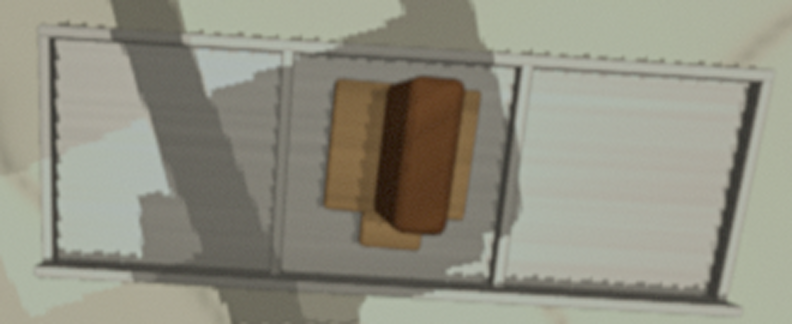

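Run:
```python
from fit import *
a=cv2.imread('pics/scene0.png')[185:245,310:440]; b=cv2.imread('pics/side0.png')[205:265,245:350]
a=cv2.resize(a,(780,360),interpolation=cv2.INTER_CUBIC)
b=cv2.resize(b,(420,240),interpolation=cv2.INTER_CUBIC)
o=np.zeros((600,780,3),np.uint8);o[:360]=a;o[360:,:420]=b;cv2.imwrite('pics/crop4.png',o)
# numeric: fit rim corners with front/back hypotheses
from scipy.optimize import least_squares
c=np.load('pics/w3.npy',allow_pickle=True).item()
obs=np.array([[40,27],[772,72],[740,308],[37,274]])/2.4+[210,70]   # near-robot-right, near-robot-left, far-left, far-right
def pts(p,zn,zf):
    x,y,a=p;Rm=R.from_euler('z',a).as_matrix()
    return [np.array([x,y,0])+Rm@[u,v,z] for u,v,z in((-.042,-.126,zn),(-.042,.126,zn),(.042,.126,zf),(.042,-.126,zf))]
for zn,zf in((.013,.025),(.025,.013)):
    f=lambda p:np.ravel([proj(c,q) for q in pts(p,zn,zf)]-obs)
    s=least_squares(f,[.5,.18,-.25]);print(zn,zf,s.x.round(4),s.cost.round(2),s.fun.round(1))
```

```text
0.013 0.025 [ 0.501   0.1815 -0.2806] 13.9 [-1.6 -1.2  1.9 -2.2  1.2  3.1 -1.5  1.5]
0.025 0.013 [ 0.5025  0.1808 -0.2775] 83.49 [-5.8 -0.   9.4 -1.4 -5.9  1.6  2.   1.4]
```

View pics/crop4.png

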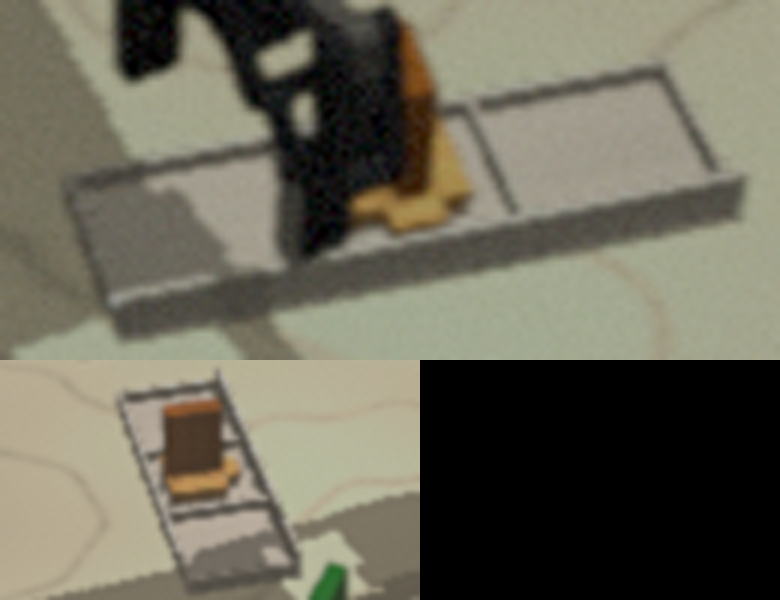

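The tray pose is (0.502, 0.181) with yaw −0.28. Its tall wall is on world +x: rim fit cost 14 against 83 for the opposite, and the scene and side views agree. So the low front faces the robot. The example's tab, however, points to the tall side, which contradicts the task text. The task states three times that tabs go to the low front (−x), so I follow that and will report the disagreement.

Next I take the held stamp above the left bay.

jog_arm([
  {"xyz": [0,0,0],"dr": [0,0,0.045],"grip": 0},
  {"xyz": [0.0133,0.0313,0],"dr": [0,0,0],"grip": 0},
  {"xyz": [0.0133,0.0313,0],"dr": [0,0,0],"grip": 0},
  {"xyz": [0.0133,0.0313,0],"dr": [0,0,0],"grip": 0},
  {"xyz": [0.0133,0.0313,0],"dr": [0,0,0],"grip": 0},
])

```text
time: 8.38
tool_pos: [0.5297, 0.2583, 0.2671]
tcp_rot: [0.139, 0.99, 0.0, 0.0]
wrist_force: [-0.2, 0.2, -1.2]
width: 0.178
```

jog_arm([
  {"xyz": [0,0,0.03],"dr": [0,0,0],"grip": 0},
  {"xyz": [0,0,0.04],"dr": [0,0,0],"grip": 0},
  {"xyz": [0,0,0.03],"dr": [0,0,0],"grip": 0},
  {"xyz": [0,0,0],"dr": [0,0,0],"grip": 0},
  {"xyz": [0,0,0],"dr": [0,0,0],"grip": 0},
])

```text
time: 8.8
tool_pos: [0.5287, 0.2571, 0.1652]
tcp_rot: [0.138, 0.99, -0.001, -0.002]
wrist_force: [0.4, -0.8, -0.8]
width: 0.181
```

Run:
```python
from fit import *
c=cam('wrist');s=monitor.observe();cv2.imwrite('pics/w4.png',c['image'])
Rt=rot(s['tcp_rot']);print(s['time'],s['tool_pos'],np.arctan2(Rt[1,1],Rt[0,1]),s['width'])
# held stamp: fit with assumed bottom height
for z in (.058,.06,.062): print(z,fit(c,c['image'],[.5236,.2608,2.864],'up',z0=z,win=170))
```

```text
8.85 [0.53032962 0.25779482 0.16784289] 1.2935067063289027 0.17989124654548216
0.058 (array([0.5237, 0.259 , 2.9003]), np.float64(0.555))
0.06 (array([0.5232, 0.2591, 2.8943]), np.float64(0.578))
0.062 (array([0.5228, 0.259 , 2.9014]), np.float64(0.601))
```

View pics/w4.png

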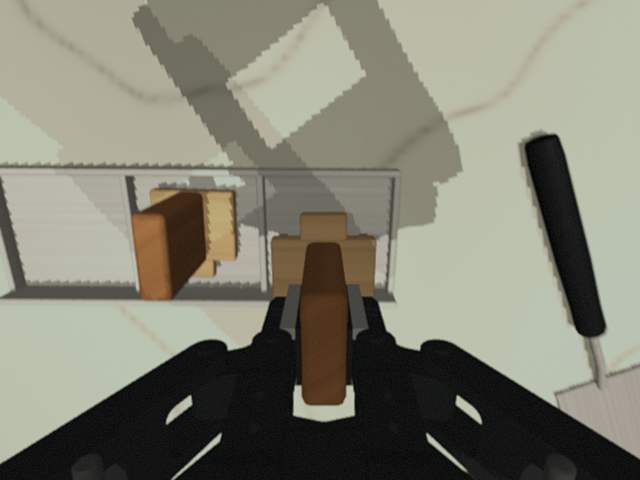

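Picture w4: the held stamp sits squarely over the left bay (cols 265–398), its tab at (323,222) towards the low front, a few pixels left of centre. Lowering.

jog_arm([
  {"xyz": [0,0.002,0.025],"dr": [0,0,0],"grip": 0},
  {"xyz": [0,0,0.02],"dr": [0,0,0],"grip": 0},
  {"xyz": [0,0,0.005],"dr": [0,0,0],"grip": 0},
  {"xyz": [0,0,0.003],"dr": [0,0,0],"grip": 0},
  {"xyz": [0,0,0],"dr": [0,0,0],"grip": 0},
])

```text
time: 9.27
tool_pos: [0.5314, 0.2606, 0.1157]
tcp_rot: [0.138, 0.99, 0.001, 0.001]
wrist_force: [0.1, -0.1, -1.3]
width: 0.182
```

jog_arm([
  {"xyz": [0,0,0.0015],"dr": [0,0,0],"grip": 0},
  {"xyz": [0,0,0],"dr": [0,0,0],"grip": 0},
])

```text
time: 9.43
tool_pos: [0.5313, 0.2608, 0.1143]
tcp_rot: [0.138, 0.99, 0.001, 0.001]
wrist_force: [-0.4, 0.9, -1.5]
width: 0.18
```

jog_arm([
  {"xyz": [0,0,0.0015],"dr": [0,0,0],"grip": 0},
  {"xyz": [0,0,0],"dr": [0,0,0],"grip": 0},
])

```text
time: 9.6
tool_pos: [0.531, 0.2607, 0.1121]
tcp_rot: [0.137, 0.991, 0.001, 0.001]
wrist_force: [0.7, 0.3, 1.1]
width: 0.177
```

jog_arm([
  {"xyz": [0,0,0.001],"dr": [0,0,0],"grip": 0},
  {"xyz": [0,0,0],"dr": [0,0,0],"grip": 0},
])

```text
time: 9.77
tool_pos: [0.5312, 0.2607, 0.112]
tcp_rot: [0.137, 0.991, 0.0, 0.001]
wrist_force: [-2.3, -1.5, 6.6]
width: 0.18
```

jog_arm([
  {"xyz": [0,0,0],"dr": [0,0,0],"grip": 25},
  {"xyz": [0,0,0],"dr": [0,0,0],"grip": 35},
  {"xyz": [0,0,0],"dr": [0,0,0],"grip": 45},
  {"xyz": [0,0,0],"dr": [0,0,0],"grip": 45},
])

```text
time: 10.1
tool_pos: [0.5301, 0.2605, 0.1097]
tcp_rot: [0.137, 0.991, -0.0, -0.0]
wrist_force: [0.0, 0.5, -0.3]
width: 0.452
```

jog_arm([
  {"xyz": [0,0,-0.015],"dr": [0,0,0],"grip": 45},
  {"xyz": [0,0,-0.035],"dr": [0,0,0],"grip": 45},
  {"xyz": [0,0,-0.04],"dr": [0,0,0],"grip": 45},
  {"xyz": [0,0,-0.04],"dr": [0,0,0],"grip": 45},
  {"xyz": [0,0,0],"dr": [0,0,0],"grip": 45},
])

```text
time: 10.52
tool_pos: [0.534, 0.262, 0.2502]
tcp_rot: [0.137, 0.99, 0.004, 0.007]
wrist_force: [1.0, 0.3, 1.3]
width: 0.447
```

Run:
```python
from fit import *
c=cam('wrist');s=monitor.observe();cv2.imwrite('pics/w5.png',c['image'])
print(s['time'],s['tool_pos'],s['joint_positions'].round(2))
print(fit(c,c['image'],[.5236,.2608,2.864],'up',z0=.003,win=90))
```

```text
10.5667 [0.53280407 0.26153484 0.24640359] [ 0.37  0.04  1.84  0.    1.25 -0.93]
(array([0.5275, 0.2625, 2.8693]), np.float64(0.37))
```

Placed; the wrist reading agrees. Before the lying stamp, I'll test with an empty hand that the tilted placing pose over the right bay is reachable.

jog_arm([
  {"xyz": [0.0087,-0.0336,0],"dr": [0,0,0],"grip": 45},
  {"xyz": [0.0087,-0.0336,0],"dr": [0,0,0],"grip": 45},
  {"xyz": [0.0087,-0.0336,0],"dr": [0,0,0],"grip": 45},
  {"xyz": [0.0087,-0.0336,0],"dr": [0,0,0],"grip": 45},
  {"xyz": [0.0087,-0.0336,0],"dr": [0,0,0],"grip": 45},
])

```text
time: 10.98
tool_pos: [0.4409, 0.1096, 0.2381]
tcp_rot: [0.137, 0.991, -0.0, -0.001]
wrist_force: [0.5, -0.5, 0.7]
width: 0.448
```

jog_arm([
  {"xyz": [0,0,0],"dr": [0,-0.117,0],"grip": 45},
  {"xyz": [0,0,0],"dr": [0,-0.117,0],"grip": 45},
  {"xyz": [0,0,0],"dr": [0,-0.117,0],"grip": 45},
  {"xyz": [0,0,0],"dr": [0,-0.117,0],"grip": 45},
  {"xyz": [0,0,0],"dr": [0,-0.117,0],"grip": 45},
])

```text
time: 11.4
tool_pos: [0.4422, 0.1105, 0.239]
tcp_rot: [0.131, 0.948, -0.04, 0.288]
wrist_force: [0.4, -0.6, 0.1]
width: 0.452
```

jog_arm([
  {"xyz": [0,0,0],"dr": [0,-0.117,0],"grip": 45},
  {"xyz": [0,0,0],"dr": [0,0,0],"grip": 45},
  {"xyz": [0,0,0],"dr": [0,0,0],"grip": 45},
])

```text
time: 11.65
tool_pos: [0.4413, 0.1108, 0.2377]
tcp_rot: [0.128, 0.931, -0.048, 0.338]
wrist_force: [0.5, 0.2, -0.4]
width: 0.452
```

Run:
```python
from fit import *
s=monitor.observe();print(s['time'],s['tool_pos'],s['joint_positions'].round(3),rot(s['tcp_rot']).round(3))
c=cam('scene')
for l,z in (('cup',.0),('jar',0)): 
    for r in models.tip_of('scene',l)[:1]: print(l,onz(c,np.array(r['at'])*[640,480],z))
```

```text
11.65 [0.44129207 0.11082108 0.23774425] [ 0.279 -0.533  2.4   -0.533  0.73  -0.715] [[-0.738  0.271  0.617]
 [ 0.207  0.963 -0.175]
 [-0.642 -0.002 -0.767]]
cup [0.30394403 0.38664746 0.        ]
jar [0.73305097 0.10266111 0.        ]
```

jog_arm([
  {"xyz": [0.0193,0,0.023],"dr": [0,0,0],"grip": 45},
  {"xyz": [0.0193,0,0.023],"dr": [0,0,0],"grip": 45},
  {"xyz": [0.0193,0,0.023],"dr": [0,0,0],"grip": 45},
  {"xyz": [0.0193,0,0.023],"dr": [0,0,0],"grip": 45},
  {"xyz": [0,0,0],"dr": [0,0,0],"grip": 45},
])

```text
time: 12.22
tool_pos: [0.44, 0.109, 0.1131]
tcp_rot: [0.129, 0.932, -0.05, 0.335]
wrist_force: [-1.2, -0.5, -1.1]
width: 0.448
```

Run:
```python
from fit import *
s=monitor.observe();print(s['time'],s['tool_pos'],s['joint_positions'].round(3),rot(s['tcp_rot']).round(3),s['wrist_force'])
```

```text
12.2167 [0.44002205 0.10897355 0.11314058] [ 0.277 -0.303  2.482 -0.809  0.489 -0.382] [[-0.743  0.274  0.611]
 [ 0.207  0.962 -0.18 ]
 [-0.637 -0.007 -0.771]] [-1.18577112 -0.478757   -1.10007217]
```

jog_arm([
  {"xyz": [-0.0193,0,-0.023],"dr": [0,0,0],"grip": 45},
  {"xyz": [-0.0193,0,-0.023],"dr": [0,0,0],"grip": 45},
  {"xyz": [-0.0193,0,-0.023],"dr": [0,0,0],"grip": 45},
  {"xyz": [-0.0193,0,-0.023],"dr": [0,0,0],"grip": 45},
  {"xyz": [0,0,0],"dr": [0,0.117,0],"grip": 45},
])

```text
time: 12.63
tool_pos: [0.4442, 0.112, 0.2487]
tcp_rot: [0.131, 0.947, -0.036, 0.29]
wrist_force: [1.6, -0.9, 0.2]
width: 0.448
```

jog_arm([
  {"xyz": [0,0,0],"dr": [0,0.117,0],"grip": 45},
  {"xyz": [0,0,0],"dr": [0,0.117,0],"grip": 45},
  {"xyz": [0,0,0],"dr": [0,0.117,0],"grip": 45},
  {"xyz": [0,0,0],"dr": [0,0.117,0],"grip": 45},
  {"xyz": [0,0,0],"dr": [0,0.117,0],"grip": 45},
])

```text
time: 13.05
tool_pos: [0.444, 0.1112, 0.2437]
tcp_rot: [0.136, 0.991, 0.003, -0.001]
wrist_force: [-0.1, -0.6, -0.5]
width: 0.448
```

jog_arm([
  {"xyz": [0,0,-0.01],"dr": [0,0,0.115],"grip": 45},
  {"xyz": [0,0,-0.01],"dr": [0,0,0.115],"grip": 45},
  {"xyz": [0,0,-0.01],"dr": [0,0,0.115],"grip": 45},
  {"xyz": [0,0,-0.01],"dr": [0,0,0.115],"grip": 45},
  {"xyz": [0,0,-0.01],"dr": [0,0,0.115],"grip": 45},
])

```text
time: 13.47
tool_pos: [0.4435, 0.111, 0.2931]
tcp_rot: [0.414, 0.91, 0.002, 0.0]
wrist_force: [0.6, -0.6, 0.0]
width: 0.45
```

jog_arm([
  {"xyz": [0,0,-0.01],"dr": [0,0,0.115],"grip": 45},
  {"xyz": [0,0,0],"dr": [0,0,0.115],"grip": 45},
  {"xyz": [0,0,0],"dr": [0,0,0.115],"grip": 45},
  {"xyz": [0,0,0],"dr": [0,0,0.115],"grip": 45},
  {"xyz": [0,0,0],"dr": [0,0,0.115],"grip": 45},
])

```text
time: 13.88
tool_pos: [0.4434, 0.1111, 0.3029]
tcp_rot: [0.655, 0.755, 0.002, -0.0]
wrist_force: [0.7, 0.2, 0.1]
width: 0.449
```

jog_arm([
  {"xyz": [0,0,0],"dr": [0,0,0.115],"grip": 45},
  {"xyz": [0,0,0],"dr": [0,0,0.115],"grip": 45},
  {"xyz": [0,0,0],"dr": [0,0,0.115],"grip": 45},
  {"xyz": [-0.0343,0.0139,0],"dr": [0,0,0],"grip": 45},
  {"xyz": [-0.0343,0.0139,0],"dr": [0,0,0],"grip": 45},
])

```text
time: 14.3
tool_pos: [0.457, 0.0386, 0.3029]
tcp_rot: [0.772, 0.636, 0.003, -0.0]
wrist_force: [0.7, 0.3, 0.8]
width: 0.449
```

jog_arm([
  {"xyz": [-0.0343,0.0139,0],"dr": [0,0,0],"grip": 45},
  {"xyz": [-0.0343,0.0139,0],"dr": [0,0,0],"grip": 45},
  {"xyz": [-0.0343,0.0139,0],"dr": [0,0,0],"grip": 45},
  {"xyz": [-0.0343,0.0139,0],"dr": [0,0,0],"grip": 45},
  {"xyz": [-0.0343,0.0139,0],"dr": [0,0,0],"grip": 45},
])

```text
time: 14.72
tool_pos: [0.4912, -0.1459, 0.303]
tcp_rot: [0.773, 0.634, 0.002, 0.001]
wrist_force: [1.4, -0.1, -0.2]
width: 0.449
```

jog_arm([
  {"xyz": [-0.0343,0.0139,0],"dr": [0,0,0],"grip": 45},
  {"xyz": [-0.0343,0.0139,0],"dr": [0,0,0],"grip": 45},
  {"xyz": [-0.0343,0.0139,0],"dr": [0,0,0],"grip": 45},
  {"xyz": [-0.0343,0.0139,0],"dr": [0,0,0],"grip": 45},
  {"xyz": [-0.0343,0.0139,0],"dr": [0,0,0],"grip": 45},
])

```text
time: 15.13
tool_pos: [0.5251, -0.3282, 0.3028]
tcp_rot: [0.773, 0.634, 0.002, 0.001]
wrist_force: [0.2, 0.1, -0.0]
width: 0.449
```

jog_arm([
  {"xyz": [-0.0343,0.0139,0],"dr": [0,0,0],"grip": 45},
  {"xyz": [-0.0343,0.0139,0],"dr": [0,0,0],"grip": 45},
  {"xyz": [0,0,0],"dr": [0,0,0],"grip": 45},
  {"xyz": [0,0,0],"dr": [0,0,0],"grip": 45},
])

```text
time: 15.47
tool_pos: [0.5383, -0.4008, 0.3016]
tcp_rot: [0.774, 0.633, 0.001, 0.0]
wrist_force: [0.3, -0.1, 0.6]
width: 0.455
```

```bash
cat > d.py <<'E'
from fit import *
import sys
c=cam('wrist');s=monitor.observe();cv2.imwrite('pics/%s.png'%sys.argv[1],c['image'])
print(s['time'],s['tool_pos'],s['joint_positions'].round(3),rot(s['tcp_rot']).round(3).tolist())
p,e=fit(c,c['image'],[.5254,-.3602,-.21],'ly',win=75);print(p,e)
i=c['image'].copy();Rm,t=pose(p,'ly')
for b in PARTS: cv2.polylines(i,[cv2.convexHull(np.array([proj(c,q) for q in b@Rm.T+t],np.float32)).astype(int)],1,(255,0,0),1)
u=proj(c,t).astype(int);m=cv2.cvtColor(wood(c['image']),cv2.COLOR_GRAY2BGR)
f=lambda a:cv2.resize(a[max(0,u[1]-75):u[1]+75,u[0]-75:u[0]+75],(400,400))
cv2.imwrite('pics/%so.png'%sys.argv[1],np.hstack([f(i),f(m)]))
E
python3 d.py w6
```

```text
15.5167 [ 0.5382772  -0.39942341  0.3015047 ] [-0.719  0.168  1.605  0.002  1.367 -0.52 ] [[0.198, 0.98, 0.002], [0.98, -0.198, 0.001], [0.002, 0.002, -1.0]]
[ 0.5225 -0.3599 -0.2953] 0.312
```

View pics/w6o.png

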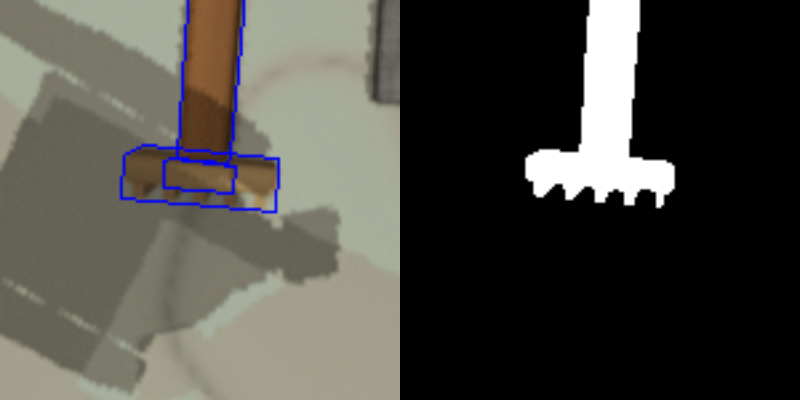

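Overlay w6o: the plate outline fits well and the teeth of the pattern explain the mask mismatch at the base. The brush edge is about 50 mm from the plate. Moving to the tilted pre-grasp (55°).

jog_arm([
  {"xyz": [0.0355,-0.0015,0.008],"dr": [0,0,0],"grip": 40},
  {"xyz": [0.0355,-0.0015,0.008],"dr": [0,0,0],"grip": 40},
  {"xyz": [0.0355,-0.0015,0.008],"dr": [0,0,0],"grip": 40},
  {"xyz": [0.0355,-0.0015,0.008],"dr": [0,0,0],"grip": 40},
  {"xyz": [0.0355,-0.0015,0.008],"dr": [0,0,0],"grip": 40},
])

```text
time: 15.93
tool_pos: [0.5659, -0.2202, 0.2612]
tcp_rot: [0.773, 0.634, 0.001, 0.0]
wrist_force: [0.5, -0.6, -0.3]
width: 0.401
```

jog_arm([
  {"xyz": [0.0355,-0.0015,0.008],"dr": [0,0,0.08],"grip": 40},
  {"xyz": [0,0,0],"dr": [0,-0.12,0],"grip": 40},
  {"xyz": [0,0,0],"dr": [0,-0.12,0],"grip": 40},
  {"xyz": [0,0,0],"dr": [0,-0.12,0],"grip": 40},
  {"xyz": [0,0,0],"dr": [0,-0.12,0],"grip": 40},
])

```text
time: 16.35
tool_pos: [0.5717, -0.1863, 0.2545]
tcp_rot: [0.775, 0.585, -0.19, 0.146]
wrist_force: [-1.0, 1.5, 0.9]
width: 0.397
```

jog_arm([
  {"xyz": [0,0,0],"dr": [0,-0.12,0],"grip": 40},
  {"xyz": [0,0,0],"dr": [0,-0.12,0],"grip": 40},
  {"xyz": [0,0,0],"dr": [0,-0.12,0],"grip": 40},
  {"xyz": [0,0,0],"dr": [0,-0.12,0],"grip": 40},
  {"xyz": [0,0,0],"dr": [0,0,0],"grip": 40},
])

```text
time: 16.77
tool_pos: [0.5707, -0.1852, 0.25]
tcp_rot: [0.707, 0.536, -0.37, 0.277]
wrist_force: [0.1, 0.6, -1.0]
width: 0.396
```

```bash
cat > e.py <<'E'
from fit import *
s=monitor.observe();Rt=rot(s['tcp_rot']);print(s['time'],s['tool_pos'],s['joint_positions'].round(3),Rt.round(3).tolist(),s['wrist_force'].round(1))
import sys
for a in sys.argv[1:]:
    P=np.array(eval(a));print('move',(Rt.T@(P-s['tool_pos'])).round(4))
E
python3 e.py "[.5717,-.1887,.116]" "[.5491,-.2674,.059]"; python3 d.py w7
```

```text
16.7667 [ 0.57067024 -0.18520902  0.25001676] [-0.128  0.177  1.839 -0.957  1.436  0.444] [[0.153, 0.962, -0.227], [0.552, -0.273, -0.788], [-0.82, -0.005, -0.573]] [ 0.1  0.6 -1. ]
move [0.1081 0.0026 0.0793]
move [0.1079 0.0026 0.1791]
16.8167 [ 0.57096623 -0.18585573  0.25079655] [-0.13   0.176  1.838 -0.954  1.434  0.442] [[0.155, 0.962, -0.226], [0.555, -0.274, -0.786], [-0.817, -0.004, -0.576]]
[ 0.5215 -0.3621 -0.3005] 0.178
```

jog_arm([
  {"xyz": [0.027,0.0007,0.02],"dr": [0,0,0],"grip": 40},
  {"xyz": [0.027,0.0007,0.02],"dr": [0,0,0],"grip": 40},
  {"xyz": [0.027,0.0007,0.02],"dr": [0,0,0],"grip": 40},
  {"xyz": [0.026,0,0.02],"dr": [0,0,0],"grip": 40},
  {"xyz": [0,0,0],"dr": [0,0,0],"grip": 40},
])

```text
time: 17.23
tool_pos: [0.5687, -0.1921, 0.1125]
tcp_rot: [0.708, 0.535, -0.371, 0.273]
wrist_force: [-2.7, -0.1, -1.2]
width: 0.401
```

jog_arm([
  {"xyz": [0,0,0.025],"dr": [0,0,0],"grip": 40},
  {"xyz": [0,0,0.025],"dr": [0,0,0],"grip": 40},
  {"xyz": [0,0,0.025],"dr": [0,0,0],"grip": 40},
  {"xyz": [0,0,0],"dr": [0,0,0],"grip": 40},
])

```text
time: 17.57
tool_pos: [0.5539, -0.254, 0.0757]
tcp_rot: [0.71, 0.532, -0.369, 0.276]
wrist_force: [-0.4, 0.8, -0.5]
width: 0.4
```

```bash
python3 e.py "[.5493,-.2687,.059]"; python3 d.py w8
```

```text
17.5667 [ 0.55386961 -0.25395558  0.07573042] [-0.245  0.414  1.898 -1.071  1.199  0.656] [[0.16, 0.96, -0.23], [0.552, -0.281, -0.785], [-0.818, -0.001, -0.575]] [-0.4  0.8 -0.5]
move [ 0.0048 -0.0002  0.0222]
17.6167 [ 0.55485598 -0.25305827  0.07678529] [-0.243  0.413  1.897 -1.071  1.2    0.656] [[0.161, 0.96, -0.229], [0.551, -0.28, -0.786], [-0.819, 0.0, -0.574]]
[ 0.5189 -0.3709 -0.2957] 0.077
```

View pics/w8.png

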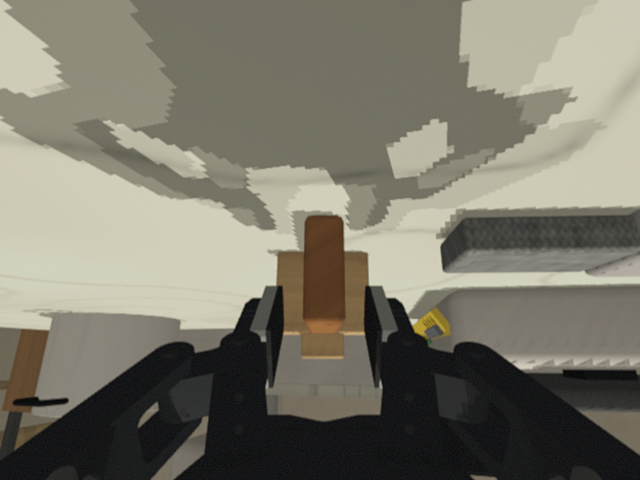

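Picture w8: the grip plate (325,270) is centred between the fingers (265 and 380), base behind it, brush clear at right. Advance and close.

jog_arm([
  {"xyz": [0.0015,0,0.012],"dr": [0,0,0],"grip": 40},
  {"xyz": [0.0015,0,0.0125],"dr": [0,0,0],"grip": 40},
  {"xyz": [0,0,0],"dr": [0,0,0],"grip": 40},
  {"xyz": [0,0,0],"dr": [0,0,0],"grip": 0},
  {"xyz": [0,0,0],"dr": [0,0,0],"grip": 0},
])

```text
time: 18.03
tool_pos: [0.5505, -0.2692, 0.0591]
tcp_rot: [0.709, 0.534, -0.369, 0.278]
wrist_force: [0.8, 0.4, -1.3]
width: 0.18
```

jog_arm([
  {"xyz": [0,0,0],"dr": [0,0,0],"grip": 0},
  {"xyz": [0,0,0],"dr": [0,0,0],"grip": 0},
  {"xyz": [0,0,0],"dr": [0,0,0],"grip": 0},
], grip_force=60)

```text
time: 18.28
tool_pos: [0.5506, -0.269, 0.0591]
tcp_rot: [0.709, 0.534, -0.369, 0.278]
wrist_force: [0.5, 0.4, -0.3]
width: 0.176
```

```bash
python3 e.py; python3 d.py w9
```

```text
18.2833 [ 0.5505924  -0.26903025  0.05910073] [-0.27   0.441  1.899 -1.099  1.166  0.674] [[0.159, 0.961, -0.226], [0.551, -0.276, -0.787], [-0.819, 0.0, -0.574]] [ 0.5  0.4 -0.3]
18.3333 [ 0.55058803 -0.26907148  0.05910414] [-0.27   0.441  1.899 -1.1    1.166  0.674] [[0.159, 0.961, -0.226], [0.551, -0.276, -0.787], [-0.819, 0.0, -0.574]]
[ 0.5189 -0.3798 -0.2771] 0.576
```

jog_arm([
  {"xyz": [-0.012,0,-0.0085],"dr": [0,0,0],"grip": 0},
  {"xyz": [-0.0328,0,-0.023],"dr": [0,0,0],"grip": 0},
  {"xyz": [-0.0328,0,-0.023],"dr": [0,0,0],"grip": 0},
  {"xyz": [-0.0328,0,-0.023],"dr": [0,0,0],"grip": 0},
  {"xyz": [-0.0328,0,-0.023],"dr": [0,0,0],"grip": 0},
])

```text
time: 18.75
tool_pos: [0.5499, -0.2688, 0.2351]
tcp_rot: [0.708, 0.534, -0.369, 0.277]
wrist_force: [0.6, -0.3, -0.5]
width: 0.181
```

jog_arm([
  {"xyz": [-0.0328,0,-0.023],"dr": [0,0,0],"grip": 0},
  {"xyz": [0,0,0],"dr": [0,0.12,0],"grip": 0},
  {"xyz": [0,0,0],"dr": [0,0.12,0],"grip": 0},
  {"xyz": [0,0,0],"dr": [0,0.12,0],"grip": 0},
  {"xyz": [0,0,0],"dr": [0,0.12,0],"grip": 0},
])

```text
time: 19.17
tool_pos: [0.5506, -0.2684, 0.2748]
tcp_rot: [0.776, 0.585, -0.187, 0.142]
wrist_force: [-0.3, 0.0, -2.0]
width: 0.179
```

jog_arm([
  {"xyz": [0,0,0],"dr": [0,0.12,0],"grip": 0},
  {"xyz": [0,0,0],"dr": [0,0.12,0],"grip": 0},
  {"xyz": [0,0,0],"dr": [0,0.12,0],"grip": 0},
  {"xyz": [0,0,0],"dr": [0,0.12,0],"grip": 0},
  {"xyz": [0,0,0],"dr": [0,0,0.12],"grip": 0},
])

```text
time: 19.58
tool_pos: [0.5497, -0.2709, 0.2742]
tcp_rot: [0.834, 0.551, 0.001, -0.001]
wrist_force: [0.0, -1.1, -1.7]
width: 0.177
```

jog_arm([
  {"xyz": [0,0,0],"dr": [0,0,0.12],"grip": 0},
  {"xyz": [0,0,0],"dr": [0,0,0.12],"grip": 0},
  {"xyz": [0,0,0],"dr": [0,0,0.12],"grip": 0},
  {"xyz": [0,0,0],"dr": [0,0,0.12],"grip": 0},
  {"xyz": [0,0,0],"dr": [0,0,0.12],"grip": 0},
])

```text
time: 20.0
tool_pos: [0.55, -0.2689, 0.2734]
tcp_rot: [0.96, 0.279, -0.0, -0.0]
wrist_force: [0.0, -0.0, -0.8]
width: 0.179
```

jog_arm([
  {"xyz": [0,0,0],"dr": [0,0,0.12],"grip": 0},
  {"xyz": [0,0,0],"dr": [0,0,0.12],"grip": 0},
  {"xyz": [0,0,0],"dr": [0,0,0.12],"grip": 0},
  {"xyz": [0,0,0],"dr": [0,0,0.12],"grip": 0},
  {"xyz": [0,0,0],"dr": [0,0,0.12],"grip": 0},
])

```text
time: 20.42
tool_pos: [0.5501, -0.2688, 0.2735]
tcp_rot: [1.0, -0.017, -0.001, -0.0]
wrist_force: [-0.2, -0.7, -1.5]
width: 0.181
```

jog_arm([
  {"xyz": [0,0,0],"dr": [0,0,0.12],"grip": 0},
  {"xyz": [0,0,0],"dr": [0,0,0.12],"grip": 0},
  {"xyz": [0,0,0],"dr": [0,0,0],"grip": 0},
  {"xyz": [0,0,0],"dr": [0,0,0],"grip": 0},
])

```text
time: 20.75
tool_pos: [0.5501, -0.269, 0.2736]
tcp_rot: [0.991, -0.133, -0.0, -0.0]
wrist_force: [0.1, 0.3, -1.1]
width: 0.178
```

```bash
python3 e.py "[.435,.115,.26]"; python3 -c "
from h import *
s=monitor.observe();Rt=rot(s['tcp_rot']);print(np.arctan2(Rt[1,1],Rt[0,1]),s['width'])"
```

```text
20.75 [ 0.55013849 -0.26895699  0.27355794] [-0.542  0.063  1.767 -0.     1.312  1.294] [[0.965, -0.263, -0.001], [-0.263, -0.965, 0.0], [-0.001, -0.0, -1.0]] [ 0.1  0.3 -1.1]
move [-0.212  -0.3402  0.0137]
-1.8367449395182933 0.17807314009912187
```

jog_arm([
  {"xyz": [-0.0193,-0.0309,0],"dr": [0,0,0.012],"grip": 0},
  {"xyz": [-0.0193,-0.0309,0],"dr": [0,0,0],"grip": 0},
  {"xyz": [-0.0193,-0.0309,0],"dr": [0,0,0],"grip": 0},
  {"xyz": [-0.0193,-0.0309,0],"dr": [0,0,0],"grip": 0},
  {"xyz": [-0.0193,-0.0309,0],"dr": [0,0,0],"grip": 0},
])

```text
time: 21.17
tool_pos: [0.4992, -0.0926, 0.2737]
tcp_rot: [0.99, -0.139, -0.0, -0.0]
wrist_force: [1.1, 1.2, -0.3]
width: 0.176
```

jog_arm([
  {"xyz": [-0.0193,-0.0309,0],"dr": [0,0,0],"grip": 0},
  {"xyz": [-0.0193,-0.0309,0],"dr": [0,0,0],"grip": 0},
  {"xyz": [-0.0193,-0.0309,0],"dr": [0,0,0],"grip": 0},
  {"xyz": [-0.0193,-0.0309,0],"dr": [0,0,0],"grip": 0},
  {"xyz": [-0.0193,-0.0309,0],"dr": [0,0,0],"grip": 0},
])

```text
time: 21.58
tool_pos: [0.4493, 0.0827, 0.274]
tcp_rot: [0.99, -0.139, 0.0, 0.0]
wrist_force: [-0.1, 0.6, -1.3]
width: 0.181
```

jog_arm([
  {"xyz": [-0.0193,-0.0309,0],"dr": [0,0,0],"grip": 0},
  {"xyz": [0,0,0],"dr": [0,0.122,0],"grip": 0},
  {"xyz": [0,0,0],"dr": [0,0.122,0],"grip": 0},
  {"xyz": [0,0,0],"dr": [0,0.122,0],"grip": 0},
  {"xyz": [0,0,0],"dr": [0,0.122,0],"grip": 0},
])

```text
time: 22.0
tool_pos: [0.4403, 0.1166, 0.2746]
tcp_rot: [0.96, -0.134, 0.242, 0.034]
wrist_force: [0.0, -0.6, -1.2]
width: 0.179
```

jog_arm([
  {"xyz": [0,0,0],"dr": [0,0.122,0],"grip": 0},
  {"xyz": [0,0,0],"dr": [0,0,0],"grip": 0},
  {"xyz": [0,0,0],"dr": [0,0,0],"grip": 0},
])

```text
time: 22.25
tool_pos: [0.4392, 0.1165, 0.273]
tcp_rot: [0.945, -0.132, 0.296, 0.042]
wrist_force: [1.0, 0.9, -1.0]
width: 0.181
```

```bash
cat > g.py <<'E'
from fit import *
s=monitor.observe();Rt=rot(s['tcp_rot']);T=s['tool_pos']
a=.9594;Rs=np.c_[[-np.sin(a),0,-np.cos(a)],[0,1,0],[np.cos(a),0,-np.sin(a)]];o=np.array([-.0301,0,.0971])
S=Rt@Rs;so=T+Rt@o
print(s['time'],T,s['joint_positions'].round(3),'stamp',so.round(4),S.round(3).tolist(),'yaw',np.arctan2(S[1,0],S[0,0]),s['wrist_force'].round(1))
for z in (.06,.02,.006): print('move',z,(Rt.T@(np.array([.479,.102,.003+z])-so)).round(4))
print('down',(Rt.T@[0,0,-1]).round(3))
E
python3 g.py; python3 -c "
from h import *
c=cam('wrist');cv2.imwrite('pics/w10.png',c['image']);c=cam('side');d=cam('scene')
cv2.imwrite('pics/s10.png',np.hstack([cv2.resize(c['image'][150:310,230:400],(400,376)),cv2.resize(d['image'][120:280,260:430],(400,376))]))"
```

```text
22.25 [0.43919049 0.11649406 0.27300886] [ 0.276 -0.544  2.327 -0.406  0.869  2.311] stamp [0.4686 0.1079 0.1761] [[-0.961, -0.275, 0.005], [0.275, -0.961, 0.0], [0.005, 0.002, 1.0]] yaw 2.862923175938845 [ 1.   0.9 -1. ]
move 0.06 [-0.0549  0.0026  0.0995]
move 0.02 [-0.0777  0.0026  0.1324]
move 0.006 [-0.0857  0.0025  0.1439]
down [-0.57  -0.002  0.822]
```

View pics/w10.png

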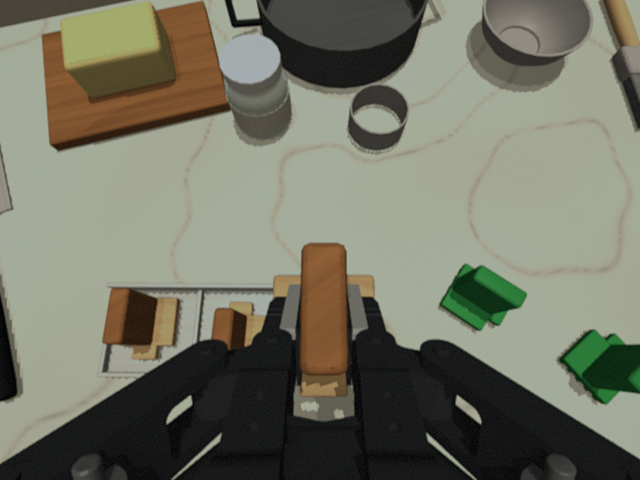

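Picture w10: the held stamp has its tab (325,383) to the robot side. The left stamp at (140,320) stands in its bay with its tab at the front, and the example is undisturbed. Lowering over the right bay.

jog_arm([
  {"xyz": [-0.0155,0.0006,0.0265],"dr": [0,0,0],"grip": 0},
  {"xyz": [-0.0155,0.0005,0.0265],"dr": [0,0,0],"grip": 0},
  {"xyz": [-0.0155,0.0005,0.0265],"dr": [0,0,0],"grip": 0},
  {"xyz": [-0.0155,0.0005,0.0265],"dr": [0,0,0],"grip": 0},
  {"xyz": [-0.0155,0.0005,0.0265],"dr": [0,0,0],"grip": 0},
])

```text
time: 22.82
tool_pos: [0.4527, 0.1099, 0.1205]
tcp_rot: [0.944, -0.134, 0.297, 0.042]
wrist_force: [0.6, -0.3, -0.5]
width: 0.176
```

jog_arm([
  {"xyz": [0,0,0],"dr": [0,0,0],"grip": 0},
  {"xyz": [-0.0023,0,0.0033],"dr": [0,0,0],"grip": 0},
  {"xyz": [0,0,0],"dr": [0,0,0],"grip": 0},
])

```text
time: 23.07
tool_pos: [0.4527, 0.1102, 0.118]
tcp_rot: [0.944, -0.134, 0.298, 0.042]
wrist_force: [0.6, -0.0, -1.6]
width: 0.181
```

```bash
python3 g.py; python3 -c "
from h import *
c=cam('side');d=cam('scene')
cv2.imwrite('pics/s11.png',np.hstack([cv2.resize(c['image'][190:310,240:370],(400,370),interpolation=2),cv2.resize(d['image'][150:270,300:430],(400,370),interpolation=2)]))"
```

```text
23.0667 [0.45266454 0.11021633 0.11797687] [ 0.25  -0.272  2.43  -0.619  0.525  2.573] stamp [0.4825 0.1016 0.0212] [[-0.961, -0.278, 0.0], [0.278, -0.961, -0.0], [0.001, -0.0, 1.0]] yaw 2.8597680771065304 [ 0.6 -0.  -1.6]
move 0.06 [ 0.0212  0.0006 -0.0362]
move 0.02 [-0.0018  0.0006 -0.0035]
move 0.006 [-0.0098  0.0006  0.008 ]
down [-0.574  0.     0.819]
```

View pics/s11.png

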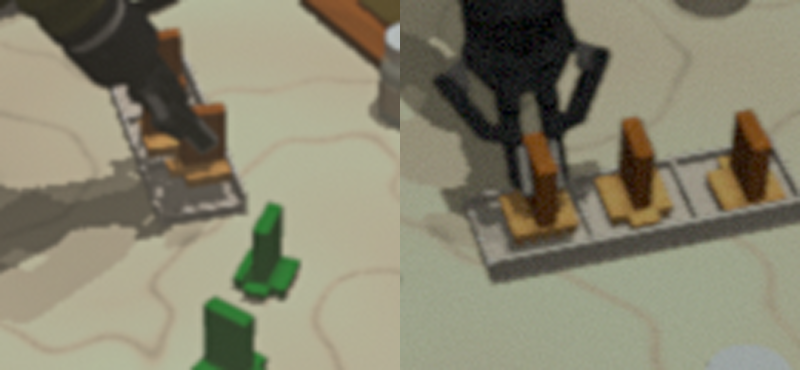

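jog_arm([
  {"xyz": [-0.0065,0,0.003],"dr": [0,0,0],"grip": 0},
  {"xyz": [-0.0034,0,0.0048],"dr": [0,0,0],"grip": 0},
  {"xyz": [0,0,0],"dr": [0,0,0],"grip": 0},
])

```text
time: 23.42
tool_pos: [0.4473, 0.1113, 0.1042]
tcp_rot: [0.945, -0.134, 0.297, 0.042]
wrist_force: [-0.4, -0.4, -1.1]
width: 0.172
```

jog_arm([
  {"xyz": [-0.0009,0,0.0012],"dr": [0,0,0],"grip": 0},
  {"xyz": [0,0,0],"dr": [0,0,0],"grip": 0},
])

```text
time: 23.58
tool_pos: [0.4478, 0.1113, 0.1032]
tcp_rot: [0.944, -0.134, 0.297, 0.042]
wrist_force: [0.4, -0.2, -1.2]
width: 0.178
```

jog_arm([
  {"xyz": [-0.0009,0,0.0012],"dr": [0,0,0],"grip": 0},
  {"xyz": [0,0,0],"dr": [0,0,0],"grip": 0},
])

```text
time: 23.75
tool_pos: [0.4478, 0.1113, 0.1017]
tcp_rot: [0.944, -0.134, 0.297, 0.042]
wrist_force: [-0.0, -0.6, -0.8]
width: 0.178
```

jog_arm([
  {"xyz": [-0.0009,0,0.0012],"dr": [0,0,0],"grip": 0},
  {"xyz": [0,0,0],"dr": [0,0,0],"grip": 0},
])

```text
time: 23.92
tool_pos: [0.4477, 0.1113, 0.1001]
tcp_rot: [0.944, -0.134, 0.297, 0.042]
wrist_force: [-0.6, 0.1, -1.4]
width: 0.178
```

```bash
python3 g.py
```

```text
23.9167 [0.44774005 0.11130247 0.10008505] [ 0.257 -0.242  2.444 -0.668  0.493  2.633] stamp [0.4774 0.1027 0.0032] [[-0.961, -0.278, 0.002], [0.278, -0.961, -0.0], [0.002, 0.0, 1.0]] yaw 2.8603563524206668 [-0.6  0.1 -1.4]
move 0.06 [ 0.0356  0.0003 -0.048 ]
move 0.02 [ 0.0127  0.0002 -0.0152]
move 0.006 [ 0.0047  0.0002 -0.0038]
down [-0.573 -0.     0.82 ]
```

jog_arm([
  {"xyz": [-0.0006,0,0.0008],"dr": [0,0,0],"grip": 0},
  {"xyz": [0,0,0],"dr": [0,0,0],"grip": 0},
])

```text
time: 24.08
tool_pos: [0.4477, 0.1113, 0.0991]
tcp_rot: [0.944, -0.134, 0.297, 0.042]
wrist_force: [-0.4, -0.0, -1.4]
width: 0.18
```

jog_arm([
  {"xyz": [-0.0006,0,0.0008],"dr": [0,0,0],"grip": 0},
  {"xyz": [0,0,0],"dr": [0,0,0],"grip": 0},
])

```text
time: 24.25
tool_pos: [0.4477, 0.1113, 0.0981]
tcp_rot: [0.944, -0.134, 0.297, 0.042]
wrist_force: [-1.3, 0.7, -0.6]
width: 0.175
```

jog_arm([
  {"xyz": [-0.0006,0,0.0008],"dr": [0,0,0],"grip": 0},
  {"xyz": [0,0,0],"dr": [0,0,0],"grip": 0},
])

```text
time: 24.42
tool_pos: [0.4483, 0.1115, 0.098]
tcp_rot: [0.944, -0.134, 0.298, 0.042]
wrist_force: [-0.1, -1.4, 2.5]
width: 0.177
```

jog_arm([
  {"xyz": [-0.0006,0,0.0008],"dr": [0,0,0],"grip": 0},
  {"xyz": [0,0,0],"dr": [0,0,0],"grip": 0},
])

```text
time: 24.58
tool_pos: [0.4488, 0.1116, 0.0979]
tcp_rot: [0.944, -0.134, 0.299, 0.042]
wrist_force: [-2.7, -1.4, 7.3]
width: 0.18
```

Contact made (+7 N). Release and back out along the tool axis.

jog_arm([
  {"xyz": [0,0,0],"dr": [0,0,0],"grip": 25},
  {"xyz": [0,0,0],"dr": [0,0,0],"grip": 35},
  {"xyz": [0,0,0],"dr": [0,0,0],"grip": 40},
  {"xyz": [0,0,0],"dr": [0,0,0],"grip": 40},
])

```text
time: 24.92
tool_pos: [0.4475, 0.1113, 0.096]
tcp_rot: [0.945, -0.134, 0.297, 0.042]
wrist_force: [0.8, 0.3, 0.3]
width: 0.399
```

jog_arm([
  {"xyz": [0,0,-0.012],"dr": [0,0,0],"grip": 40},
  {"xyz": [0,0,-0.025],"dr": [0,0,0],"grip": 40},
  {"xyz": [0,0,-0.03],"dr": [0,0,0],"grip": 40},
  {"xyz": [0.017,0,-0.025],"dr": [0,0,0],"grip": 40},
  {"xyz": [0.017,0,-0.025],"dr": [0,0,0],"grip": 40},
])

```text
time: 25.33
tool_pos: [0.4086, 0.1223, 0.2115]
tcp_rot: [0.945, -0.133, 0.296, 0.042]
wrist_force: [2.1, 0.8, 0.7]
width: 0.404
```

jog_arm([
  {"xyz": [0.017,0,-0.025],"dr": [0,0,0],"grip": 40},
  {"xyz": [0.017,0,-0.025],"dr": [0,0,0],"grip": 40},
  {"xyz": [0,0.04,0],"dr": [0,0,0],"grip": 40},
  {"xyz": [0,0.04,0],"dr": [0,0,0],"grip": 40},
  {"xyz": [0,0.04,0],"dr": [0,0,0],"grip": 40},
])

```text
time: 25.75
tool_pos: [0.3755, 0.0075, 0.2729]
tcp_rot: [0.945, -0.131, 0.298, 0.041]
wrist_force: [0.3, -1.7, 0.0]
width: 0.404
```

Run:
```python
from fit import *
s=monitor.observe();print(s['time'],s['tool_pos'],s['wrist_force'].round(1))
ims=[]
for n,(r,k) in dict(side=((205,275),(245,345)),scene=((175,245),(315,440))).items():
    c=cam(n)
    for p0 in ([.479,.102,2.864],[.5236,.2608,2.864],[.4997,.1813,-.276]): print(n,fit(c,c['image'],p0,'up',z0=.003,win=30))
    cv2.imwrite(f'pics/{n}12.png',c['image']);ims.append(cv2.resize(c['image'][r[0]:r[1],k[0]:k[1]],(400,270),interpolation=2))
cv2.imwrite('pics/f12.png',np.hstack(ims))
```

```text
25.75 [0.37554153 0.00754505 0.27285365] [ 0.3 -1.7  0. ]
side (array([0.4791, 0.1142, 2.7749]), np.float64(0.539))
side (array([0.4896, 0.1787, 3.7473]), np.float64(0.531))
side (array([ 0.4989,  0.1749, -0.5054]), np.float64(0.609))
scene (array([0.4701, 0.1101, 2.5508]), np.float64(0.492))
scene (array([0.5169, 0.2713, 2.5431]), np.float64(0.526))
scene (array([ 0.494 ,  0.1832, -0.5362]), np.float64(0.498))
```

View pics/f12.png

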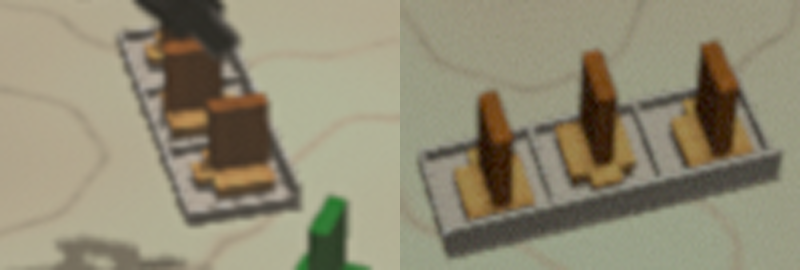

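```bash
python3 -c "
from h import *
print(ctrl.job_done())"
```

```text
the job is handed in; nothing more can be done
None
```

Both loose stamps are in the tray and the job is handed in at about 26 s of the 72 s. The standing stamp went into the left bay. The lying one was gripped at a 55° tilt, turned upright and set in the right bay. Both were lowered until the wrist sensed contact at about 7 N, then released.

**Last checks:** The final side and scene pictures show both stamps upright and square in their bays, tabs to the low front. The middle stamp and the green look-alikes look undisturbed, and the gripper is clear of everything.

**Disagreement with the task text:** The middle stamp's tab points to the tray's high wall, not the low front. The shape fit, the rim fit and three camera views all show the high wall and that tab on the side away from the robot. Since the text names the low front as the side for tabs, I followed it. The two placed stamps therefore face the opposite way to the middle one, which I left as it was.

**Weaker evidence:**
- The shape fits in the final side and scene pictures were poor (error about 0.5), because the stamps are small in view and the window took in the neighbours, so I did not rely on them.
- The right stamp was not measured after release. Its squareness rests on the tool pose at release (yaw 2.86 against a target of 2.864) and on how it looks.
- The left stamp's wrist fit after release was also only fair (error 0.37), giving a yaw of 2.869 and a position about 4 mm from the bay centre.

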